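# Free the jammed press bar with mallet taps

### The job

The wooden bar has jammed on the steel column of the small press. Pick up the turned wooden mallet by its handle and, with the mallet only, tap down on the bar's two ends by turns, always the end that stands higher and about a centimetre at a time so that the bar never cocks much further, until it lies flat on the base. Then stand the mallet upright on the bench again, clear of the press.

Things in the scene. Friction and masses are not known exactly. Their poses are not given: they have to be found in the camera images.
- mallet: Turned wooden mallet, 139 mm tall, 0.28 kg, standing on its barrel head: flat face 52 mm across on the bench, 60 at the widest, head 52 mm tall; above it a round handle 25 mm thick (55 to 131 mm up), small knob on top. Origin: centre of the flat face it stands and taps with; z runs up the handle. The spindle (92 mm) and tin (85 mm) nearby are shorter.
- bar: Pale wooden bar, 220 mm long (y), 46 wide (x), 20 thick (z), round an upright steel column with a 52 mm cap (top 108 mm above the bench). Origin: centre of its underside, on the column axis. It slides down the column and cocks about its x axis; starts 20 to 28 mm too high, up to 4 degrees crooked. Home: flat on the dark base (90 x 240 mm, top 35 mm above the bench).
- end_a (a point): Tapping point on top of the bar, on its centre line, 75 mm from the column axis on the +y side (the bar ends 35 mm further out); 55 mm above the bench when home. Stiff: about 6 N starts it, 8 to 15 N drives this end down slowly while the other end stays about where it is; it stays where it is left.
- end_b (a point): The same tapping point on the bar's -y side, 75 mm from the column axis; 55 mm above the bench when home.
Mind the look-alikes: they are no part of the job. What is shaped like the mallet but purple or yellow is not meant.

How it is judged:
On the way:
1. the mallet taps the bar (contact force between mallet and bar above 2 N), for 0.02 s.
At the end, for the whole second after the job is handed in: The bar lies on its base: both tapping points within 6 mm of their home height of 55 mm. The mallet stands on the bench at rest on its flat face (within 10 degrees of upright), its centre more than 110 mm from the column (height (world z) of each of end_a, end_b below 0.061 m and angle between mallet's own z axis and vertical below 0.17 rad and height (world z) of mallet below 0.008 m and horizontal distance between mallet and bar above 0.11 m and linear speed of mallet below 0.02 m/s); the robot touches nothing.
It fails at once if the bar cocks more than 8 degrees from level (angle between bar's own z axis and vertical above 0.14 rad).
It fails at once if the robot itself pushes the bar (contact force between any of the fingers, the arm and bar above 1 N).
It also fails if it takes over 51 s, if anything falls off the work surface, if the arm or the gripper's body presses on something with over 40 N, if the wrist force passes 120 N, or if a joint passes its speed limit or range.

### The arm

A 7-joint arm with a two-finger parallel gripper is mounted at the origin on the work surface. World frame = base frame: x ahead of the robot, y to its left, z up, the work surface at z = 0. Lengths are in m, angles in rad, forces in N, time in s.
With the tool pointing down it reaches from about 0.425 to 0.925 m from the base axis. Payload 6.8 kg.
Tool frame: the origin (TCP) lies on the centre line of the jaws, within the pads' length; the fingertips stand 8 mm ahead of it and the grasp point (between the pads) lies 11 mm behind it (bot.tips_ahead is the distance from the TCP to the fingertips, in m); z points along the fingers, y is the line along which they close (so a half turn about z gives the same grasp; the last joint's range is limited). The gripper opens to 85 mm and grips with 20 to 120 N. Pads are 22 mm wide; open, the fingers measure 114 mm over their backs; the gripper's body (76 mm by 85 mm) begins 54 mm behind the grasp point. The pads swing forward as they close: fully open they stand 13 mm farther back than shut.
Start: joints at [1.136, 0.477, 0.022, 1.555, -0.011, 1.109, -0.083], TCP at [0.217, -0.639, 0.239] pointing down, gripper open.
Joint ranges: [-2.96, 2.96], [-0.34, 2.1], [-1.41, 1.46], [0.24, 2.44], [-1.37, 4.51], [0.17, 1.92], [-2.96, 2.96]. Speed limits (rad/s): [2.39, 2.39, 3.14, 3.14, 3.14, 3.14, 3.14].

### API

Orientations are given as a unit quaternion [w, x, y, z].
In Python, from station import bot gives the robot as it stands.
- The arm moves only by the tool send_rows, never from a script. Its argument "deltas" is text: rows parted by semicolons, each of 4 numbers parted by spaces: the shift along the tool's x, y, z in m, then the turn about the tool's z in degrees. In form: x y z spin; .... A call has 1 to 5 rows; each row is the pose to reach, as a shift and turn from the pose commanded when the call began, along the tool's axes at that moment; what a row does not reach only later rows make up. A row lasts 1/10 s, in which the tool goes at most 50 mm and 8.59 degrees, less where a joint would pass 70% of its speed; a pose out of reach is approached as far as the arm can. A call with a gripper value outside its range is refused whole. "claw" is the opening, from 0 (shut) to 1 (fully open), set as the call begins (left out, the last holds). The fingers move at their own pace and stop on an object; "force" is the grip in N (left out, the last holds). Time passes only in rows, so rows that repeat a pose let the fingers close. It gives the time, the measured TCP pose, the force, the opening and the grip force at its end, in the units of the state.
- bot.get_obs(): the state, without advancing time (a new reading comes with each control period).
- bot.read_camera(name): name is "scene" or "side" or "wrist"; returns a dict with "img" (480x640x3 uint8, red, green, blue), "depth" (480x640 float32, m along the optical axis (not along the pixel's ray), 0 where there is no reading), "fx", "fy", "cx", "cy" (pixels), "dist_coeffs" ([k1, k2, p1, p2, k3] as OpenCV has them; the pictures are not rectified), "camera_from_world" (4x4, takes a point from world to camera coordinates). Camera axes: x right, y up, looking along -z (the intrinsics and any distortion apply to the point x, -y, -z); pixel columns grow to the right and rows downward; lengths in m; the calibration is good to about 2 mm. A picture is of the moment at which its call begins.
- bot.hand_in(): hands the job in; it is judged then, once.
Trained networks look in a picture, given as the dict that the camera call returned (one of the last four; its "shot" number tells which), for a name from the list of things; names that differ only in an ending like _2 or _b are one class to them, and where a whole thing is asked for, a point or a joint stands for the part that bears it (a point fixed in the world has none). Each returns a list of dicts, best first, with "confidence" (0 to 1); they miss things now and then, are a little off and sometimes report something else, mostly with a low value. They report only what shows in the picture. A call takes as long as a camera call. They do not tell look-alikes from the thing itself.
- bot.masks_of(picture, query): "mask" (480x640 bool, what is visible of it).
- bot.landmark_of(picture, query): "xyz" ([x, y, z] in m, in world coordinates, good to about 4 mm: a listed point, or the origin of a listed thing).
The state is a dict: "t": time; "q": joint angles; "joint_vel": joint speeds; "joint_torque": joint torques, N m; "eef_pos": TCP position; "tool_rot": TCP orientation; "contact_force": force on the tool from outside, world axes, zero at the start; "torque": the same for the moment, N m; "gripper_width": opening from 0.0 (shut) to 1.0 (fully open); "grasp_force": force on a finger pad.
Only numpy, scipy, OpenCV 4.12 (cv2) and the standard library are available. Lean on these libraries where they do the work, as an engineer would, in place of code of your own. Each camera call takes 0.05 s, during which the arm holds its last target. There are 200 camera calls.

## Working session

There is one attempt and no reset: what is moved stays moved. The work goes in short steps, Python scripts to look and compute and a tool call to move; the robot and the scene stay as the last step left them, time stands still between calls to the robot, and variables do not carry over. Pictures are saved under pics/ and viewed, at most 10 in all, crops included, and the job is handed in when it is done.

Besides the shell and the picture viewer there is one more tool, called after "Request:" in YAML: its name, and indented under it one key for each argument. send_rows: Moves the arm, as the interface text tells. Its arguments: {"type":"object","properties":{"deltas":{"type":"string"},"claw":{"type":"number"},"force":{"type":"number"}},"required":["deltas"]}

```bash
mkdir -p pics; ls; cat > h.py <<'E'
from station import bot
import numpy as np, cv2
def save(p,n): cv2.imwrite('pics/'+n,p['img'][:,:,::-1])
def look(cam,n,qs=('mallet','bar','end_a','end_b')):
    p=bot.read_camera(cam); save(p,n)
    for q in qs:
        print(cam,q,[(np.round(d['xyz'],4).tolist(),round(d['confidence'],2)) for d in bot.landmark_of(p,q)])
    return p
def pix(p,X):
    c=p['camera_from_world']@np.append(X,1); c=c[:3]*[1,-1,-1]
    K=np.array([[p['fx'],0,p['cx']],[0,p['fy'],p['cy']],[0,0,1]])
    return cv2.projectPoints(c[None],np.zeros(3),np.zeros(3),K,np.array(p['dist_coeffs']))[0].ravel()
def cloud(p):
    K=np.array([[p['fx'],0,p['cx']],[0,p['fy'],p['cy']],[0,0,1]])
    u,v=np.meshgrid(np.arange(640.),np.arange(480.))
    n=cv2.undistortPoints(np.stack([u.ravel(),v.ravel()],1)[:,None],K,np.array(p['dist_coeffs']))[:,0]
    d=p['depth'].ravel().astype(float)
    c=np.stack([n[:,0]*d,-n[:,1]*d,-d,np.ones_like(d)],1)
    w=(c@np.linalg.inv(p['camera_from_world']).T)[:,:3]; w[d==0]=np.nan
    return w.reshape(480,640,3)
E
python3 - <<'E'
from h import *
a=look('scene','s1.png'); b=look('side','d1.png')
for p in (a,b):
    for q in ('mallet','bar'):
        for m in bot.masks_of(p,q):
            M=m['mask']; ys,xs=np.nonzero(M); w=cloud(p)[M]
            print(q,round(m['confidence'],2),xs.mean().round(),ys.mean().round(),np.nanmedian(w,0).round(3),np.nanmax(w[:,2]).round(3),p['img'][M].mean(0).round())
print(bot.get_obs())
im=np.hstack([a['img'],b['img']]); cv2.imwrite('pics/two.png',cv2.resize(im,(800,300),interpolation=cv2.INTER_AREA)[:,:,::-1])
E
```

```text
pics
scene mallet [([0.4837, -0.3276, -0.0033], 0.73), ([0.5949, -0.3393, -0.0018], 0.72), ([0.3703, -0.2908, -0.0011], 0.64)]
scene bar [([0.5842, 0.0379, 0.0586], 0.63)]
scene end_a [([0.5832, 0.1131, 0.0719], 0.82), ([0.5767, -0.0368, 0.0828], 0.63)]
scene end_b [([0.5832, 0.1131, 0.0719], 0.82), ([0.5767, -0.0368, 0.0828], 0.63)]
side mallet [([0.3668, -0.2934, -0.0049], 0.9), ([0.5999, -0.3391, 0.0025], 0.72), ([0.4839, -0.3227, -0.0009], 0.67)]
side bar [([0.5816, 0.0378, 0.0599], 0.8)]
side end_a [([0.576, -0.0351, 0.0853], 0.72), ([0.588, 0.113, 0.0745], 0.7)]
side end_b [([0.576, -0.0351, 0.0853], 0.72), ([0.588, 0.113, 0.0745], 0.7)]
mallet 0.96 197.0 217.0 [ 0.385 -0.288  0.048] 0.14 [186. 159.  63.]
mallet 0.79 177.0 244.0 [ 0.497 -0.322  0.048] 0.141 [133.  90.  59.]
mallet 0.74 161.0 278.0 [ 0.613 -0.339  0.048] 0.14 [ 98.  54. 107.]
bar 0.86 359.0 254.0 [0.598 0.029 0.074] 0.095 [185. 148. 104.]
mallet 0.97 434.0 393.0 [ 0.472 -0.331  0.05 ] 0.141 [87. 61. 41.]
mallet 0.97 353.0 420.0 [ 0.362 -0.298  0.05 ] 0.142 [134. 119.  56.]
mallet 0.63 499.0 357.0 [ 0.587 -0.346  0.051] 0.142 [63. 35. 70.]
bar 0.79 333.0 218.0 [0.568 0.002 0.08 ] 0.089 [132. 106.  76.]
{'t': 0.7, 'q': array([ 1.13588205,  0.47697708,  0.02237089,  1.55537742, -0.01150658,
        1.10932081, -0.08313035]), 'joint_vel': array([ 6.86822062e-06,  9.79812056e-04, -2.14923989e-03, -8.69966017e-04,
       -1.78373486e-05, -7.03288239e-04,  1.18064737e-03]), 'joint_torque': array([ 7.31849395e-04, -5.96154070e+01,  1.60554729e+00, -2.81493723e+01,
        1.23234800e-02,  1.23955295e-03,  2.99684859e-05]), 'eef_pos': array([ 0.21672633, -0.63928394,  0.23933227]), 'tool_rot': array([1.80420363e-05, 9.86681036e-01, 1.62666939e-01, 2.17790510e-05]), 'contact_force': array([-0.06288465,  1.01727308,  0.48631741]), 'torque': array([0.02512861, 0.00824835, 0.05953952]), 'grasp_force': 0.0, 'gripper_width': 1.000804280520222}
```

View pics/s1.png

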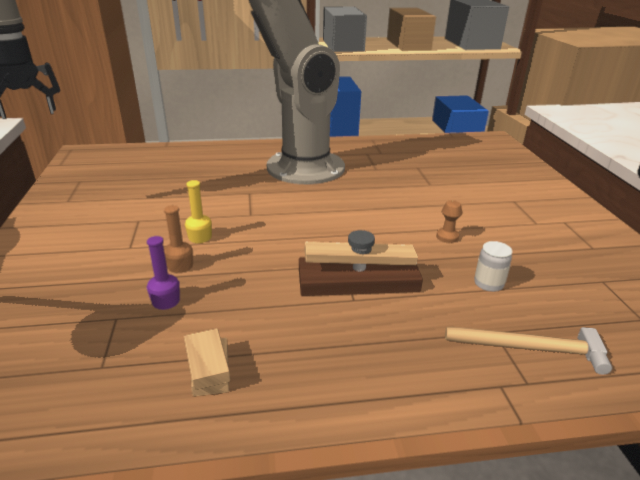

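View pics/d1.png

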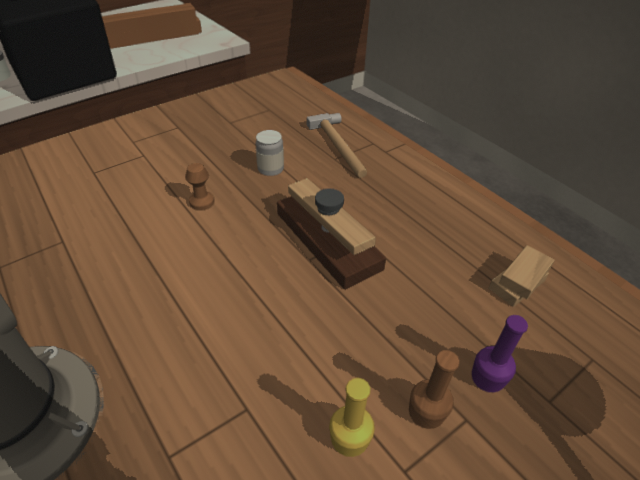

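Mallet-shaped things in the scene picture are yellow at (198,212), brown at (177,240) and purple at (161,275). The brown one, plain turned wood, fits the description. The press is at (360,262), its bar high on the right-hand (-y) end. I'll confirm the brown one in an enlarged crop before reaching.

```bash
python3 - <<'E'
import cv2
a=cv2.imread('pics/s1.png')[165:320,120:260]; cv2.imwrite('pics/c1.png',cv2.resize(a,None,fx=3.5,fy=3.5,interpolation=3))
E
```

```text
(no output)
```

View pics/c1.png

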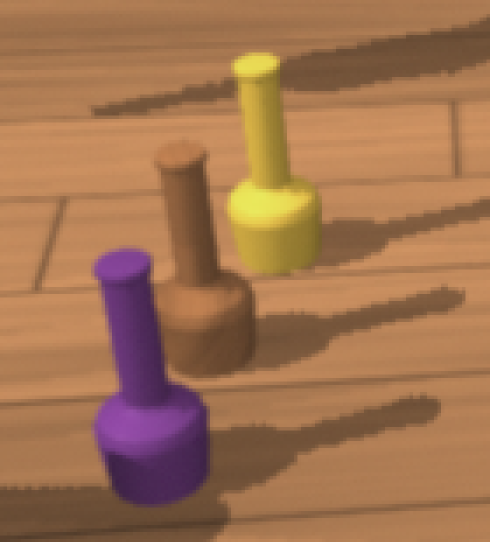

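Request:
send_rows:
  deltas: "0.042 -0.025 0 0; 0.084 -0.05 0 0; 0.126 -0.075 0 0; 0.168 -0.1 0 0; 0.21 -0.125 0 0"
  claw: 1
  force: 80

```text
t: 1.2
eef_pos: [0.3765, -0.452, 0.2396]
tool_rot: [0.0, 0.987, 0.163, 0.0]
contact_force: [0.4, -0.3, 0.8]
gripper_width: 1.002
grasp_force: 0.0
```

Request:
send_rows:
  deltas: "0.04 -0.025 0 0; 0.08 -0.05 0 0; 0.12 -0.075 0 0; 0.144 -0.087 0 0; 0.144 -0.087 0 0"

```text
t: 1.7
eef_pos: [0.4877, -0.32, 0.2396]
tool_rot: [-0.001, 0.986, 0.167, 0.001]
contact_force: [-0.3, 0.2, 0.7]
gripper_width: 1.0
grasp_force: 0.0
```

```bash
python3 - <<'E'
from h import *
p=look('wrist','w1.png',('mallet',)); 
o=bot.get_obs(); print(o['t'],o['eef_pos'],o['tool_rot'],o['contact_force'])
for m in bot.masks_of(p,'mallet'):
    M=m['mask']; w=cloud(p)[M]; k=w[:,2]>.125; h=(w[:,2]>.06)&(w[:,2]<.12)
    print(round(m['confidence'],2),p['img'][M].mean(0).round(),'knob',np.nanmean(w[k],0).round(4),'n',k.sum(), 'head',np.nanmean(w[w[:,2]<.055],0).round(3))
E
```

```text
wrist mallet [([0.5943, -0.3448, -0.0007], 0.79), ([0.3719, -0.2924, -0.0005], 0.73), ([0.4816, -0.325, -0.0011], 0.69)]
1.8 [ 0.4840227 -0.3247389  0.2393443] [ 1.59905378e-04  9.86582800e-01  1.63261569e-01 -1.16527157e-04] [ 0.54493872 -1.04324303 -0.32638246]
0.98 [126.  68. 138.] knob [ 0.5982 -0.3406  0.1384] n 2279 head [ 0.594 -0.334  0.046]
0.79 [171. 115.  74.] knob [ 0.4846 -0.3245  0.1383] n 1487 head [ 0.492 -0.322  0.046]
0.55 [202. 179.  69.] knob [ 0.3741 -0.2905  0.1371] n 1306 head [ 0.384 -0.29   0.041]
0.42 [150. 117.  83.] knob [nan nan nan] n 0 head [ 0.557 -0.048  0.035]<stdin>:6: RuntimeWarning: Mean of empty slice
```

View pics/w1.png

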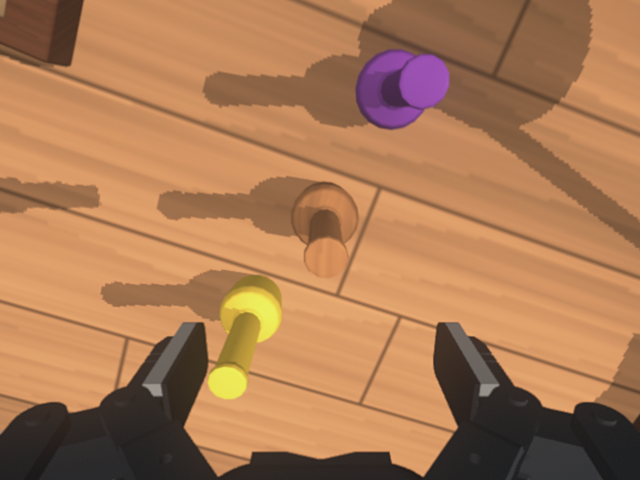

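The crop and wrist view confirm the plain brown mallet: its knob is at (326,258), right below the tool. Going down to grip the handle.

Request:
send_rows:
  deltas: "0 0 0.045 0; 0 0 0.09 0; 0 0 0.13 0; 0 0 0.145 0; 0 0 0.145 0"

```text
t: 2.35
eef_pos: [0.4817, -0.3255, 0.0925]
tool_rot: [-0.001, 0.987, 0.162, -0.002]
contact_force: [-0.5, 0.4, 0.7]
gripper_width: 1.0
grasp_force: 0.0
```

Request:
send_rows:
  deltas: "0 0 0 0; 0 0 0 0; 0 0 0 0; 0 0 0 0; 0 0 0 0"
  claw: 0
  force: 80

```text
t: 2.85
eef_pos: [0.4845, -0.3248, 0.0956]
tool_rot: [0.0, 0.987, 0.163, 0.001]
contact_force: [-2.1, 1.9, 7.5]
gripper_width: 0.282
grasp_force: 78.0
```

Request:
send_rows:
  deltas: "0 0 0 0; 0 0 0 0; 0 0 -0.02 0; 0 0 -0.06 0; 0 0 -0.11 0"

```text
t: 3.35
eef_pos: [0.4823, -0.3239, 0.2037]
tool_rot: [-0.002, 0.987, 0.163, -0.002]
contact_force: [0.2, -0.5, -2.4]
gripper_width: 0.282
grasp_force: 78.6
```

```bash
python3 - <<'E'
from h import *
o=bot.get_obs(); print(o['t'],o['eef_pos'],o['tool_rot'],o['contact_force'],o['torque'],o['gripper_width'],o['grasp_force'])
a=look('scene','s2.png'); b=look('side','d2.png'); look('wrist','w2.png',('mallet',))
# bar axis / heights by cloud
for p in (a,b):
    for m in bot.masks_of(p,'bar')[:1]:
        w=cloud(p)[m['mask']]; w=w[np.isfinite(w[:,2])]; 
        for y0,y1 in ((.10,.13),(-.055,-.02)):
            s=w[(w[:,1]>y0)&(w[:,1]<y1)]; z=np.percentile(s[:,2],85); t=s[abs(s[:,2]-z)<.004]
            print('end',y0,np.percentile(s[:,2],[50,80,95]).round(4),np.median(t,0).round(4))
        print('y range',np.percentile(w[:,1],[1,99]))
im=np.hstack([a['img'][120:330,120:460],b['img'][150:470,180:540][:210]]); 
cv2.imwrite('pics/m2.png',im[:,:,::-1])
E
```

```text
3.35 [ 0.48225135 -0.32389071  0.20367363] [-0.00159443  0.98665569  0.1628013  -0.00193598] [ 0.23846862 -0.54227723 -2.36030063] [-0.10144266 -0.11395463  0.01852489] 0.281701631272159 78.58402490615845
scene mallet [([0.373, -0.2897, -0.0008], 0.84), ([0.5947, -0.3393, -0.0021], 0.78), ([0.48, -0.3225, 0.1072], 0.62), ([0.5835, 0.1117, 0.0725], 0.37)]
scene bar [([0.5836, 0.0396, 0.0589], 0.9)]
scene end_a [([0.5758, -0.0364, 0.0842], 0.97), ([0.5812, 0.112, 0.0753], 0.64)]
scene end_b [([0.5758, -0.0364, 0.0842], 0.97), ([0.5812, 0.112, 0.0753], 0.64)]
side mallet [([0.4819, -0.3228, 0.1049], 0.83), ([0.5976, -0.341, 0.0002], 0.63), ([0.3704, -0.2933, -0.0028], 0.59)]
side bar [([0.5809, 0.0338, 0.0571], 0.6)]
side end_a [([0.5836, 0.1134, 0.0719], 0.75), ([0.5795, -0.0389, 0.0839], 0.65)]
side end_b [([0.5836, 0.1134, 0.0719], 0.75), ([0.5795, -0.0389, 0.0839], 0.65)]
wrist mallet [([0.5979, -0.3474, -0.0009], 0.82), ([0.3751, -0.291, 0.0005], 0.6)]
end 0.1 [0.0714 0.0728 0.074 ] [0.5901 0.1147 0.0722]
end -0.055 [0.0817 0.0832 0.0842] [ 0.5804 -0.0382  0.0826]
y range [-0.06992126  0.14501886]
end 0.1 [0.074 0.075 0.076] [0.5831 0.1146 0.0743]
end -0.055 [0.084  0.0853 0.0863] [ 0.5737 -0.038   0.0844]
y range [-0.072375    0.14616828]
```

View pics/s2.png

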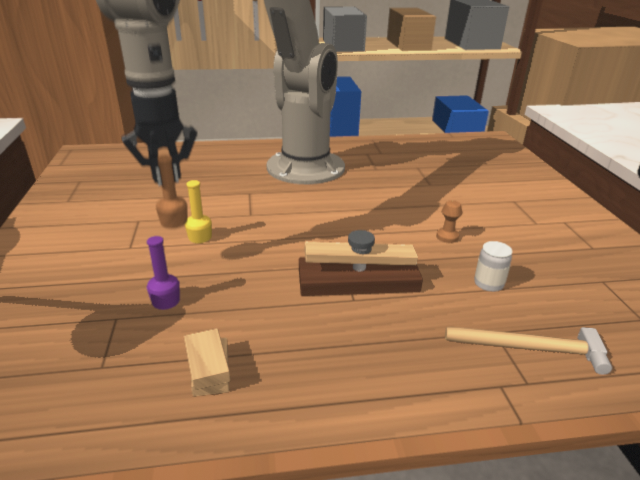

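Mallet held firmly. Bar: end_b ≈ (0.578,-0.037), z 84 mm (higher); end_a ≈ (0.584,0.113), z 73 mm. Face is 95 mm below the TCP. Moving over end_b.

Request:
send_rows:
  deltas: "0.027 -0.036 0 0; 0.054 -0.072 0 0; 0.081 -0.108 0 0; 0.108 -0.144 0 0; 0.135 -0.18 0 0"

```text
t: 4.55
eef_pos: [0.5544, -0.1094, 0.2044]
tool_rot: [0.0, 0.987, 0.163, 0.0]
contact_force: [0.9, 0.1, -2.6]
gripper_width: 0.277
grasp_force: 79.0
```

Request:
send_rows:
  deltas: "0.025 -0.034 0 0; 0.042 -0.056 0 0; 0.046 -0.062 0 0; 0.046 -0.062 0 0; 0.046 -0.062 0.01 0"

```text
t: 5.05
eef_pos: [0.5783, -0.0393, 0.195]
tool_rot: [0.001, 0.987, 0.162, 0.001]
contact_force: [0.6, 0.0, -2.6]
gripper_width: 0.278
grasp_force: 79.0
```

Request:
send_rows:
  deltas: "0 0 0.005 0; 0 0 0.01 0; 0 0 0.012 0; 0 0 0.014 0; 0 0 0.016 0"

```text
t: 5.55
eef_pos: [0.5778, -0.0384, 0.1787]
tool_rot: [0.0, 0.987, 0.162, 0.0]
contact_force: [-0.9, -1.8, 2.1]
gripper_width: 0.279
grasp_force: 79.4
```

Request:
send_rows:
  deltas: "0 0 0.002 0; 0 0 0.004 0; 0 0 0.006 0; 0 0 0.008 0; 0 0 0.01 0"

```text
t: 6.05
eef_pos: [0.5779, -0.0377, 0.1683]
tool_rot: [0.0, 0.987, 0.163, 0.0]
contact_force: [-0.7, -2.5, 2.4]
gripper_width: 0.283
grasp_force: 79.4
```

Request:
send_rows:
  deltas: "0 0 0.002 0; 0 0 0.004 0; 0 0 0.005 0; 0 0 0.005 0; 0 0 0.005 0"

```text
t: 6.55
eef_pos: [0.5776, -0.0371, 0.1631]
tool_rot: [-0.0, 0.987, 0.163, -0.0]
contact_force: [-0.9, -1.1, -0.4]
gripper_width: 0.275
grasp_force: 79.4
```

```bash
cat > e.py <<'E'
from h import *
o=bot.get_obs(); print(o['t'],o['eef_pos'].round(4),o['contact_force'].round(1))
for c in ('scene','side'):
    p=look(c,'x_%s_%.2f.png'%(c,o['t']),('end_a','mallet'))
    for m in bot.masks_of(p,'bar')[:1]:
        w=cloud(p)[m['mask']]; w=w[np.isfinite(w[:,2])]
        for y0,y1 in ((.10,.13),(-.055,-.02)):
            s=w[(w[:,1]>y0)&(w[:,1]<y1)]
            if len(s)>20: print(' end',y0,len(s),np.percentile(s[:,2],[50,80,95]).round(4))
E
python3 e.py
```

```text
6.55 [ 0.5776 -0.0371  0.1631] [-0.9 -1.1 -0.4]
scene end_a [([0.5745, -0.0388, 0.0665], 0.85), ([0.5837, 0.1124, 0.0566], 0.75)]
scene mallet [([0.3717, -0.2915, 0.0009], 0.86), ([0.5969, -0.3416, -0.0005], 0.78), ([0.578, -0.037, 0.0665], 0.74)]
 end 0.1 305 [0.0578 0.0592 0.0603]
 end -0.055 172 [0.0544 0.0608 0.0641]
side end_a [([0.5807, -0.0372, 0.0728], 0.96), ([0.5865, 0.1135, 0.0605], 0.79)]
side mallet [([0.3712, -0.2899, -0.0023], 0.97), ([0.5753, -0.0366, 0.0655], 0.96), ([0.6002, -0.3421, -0.0002], 0.76)]
 end 0.1 261 [0.0601 0.0612 0.0619]
 end -0.055 95 [0.0591 0.0644 0.0668]
```

The bar slid as well: end_a is at about 59 mm and end_b at about 67 mm, still the higher. Tapping end_b down another 10 mm.

Request:
send_rows:
  deltas: "0 0 0.002 0; 0 0 0.004 0; 0 0 0.006 0; 0 0 0.008 0; 0 0 0.009 0"

```text
t: 7.45
eef_pos: [0.5777, -0.0377, 0.1541]
tool_rot: [0.0, 0.987, 0.163, -0.0]
contact_force: [-0.1, -0.2, 0.6]
gripper_width: 0.278
grasp_force: 79.1
```

```bash
python3 e.py
```

```text
7.45 [ 0.5777 -0.0377  0.1541] [-0.1 -0.2  0.6]
scene end_a [([0.5847, 0.1129, 0.0529], 0.89), ([0.5744, -0.0395, 0.0573], 0.57)]
scene mallet [([0.3733, -0.2928, -0.0028], 0.88), ([0.5773, -0.0394, 0.0564], 0.83), ([0.5964, -0.3401, -0.0045], 0.83)]
 end 0.1 293 [0.0535 0.0546 0.0558]
 end -0.055 141 [0.0477 0.0536 0.0562]
side end_a [([0.5875, 0.1129, 0.0517], 0.91), ([0.5771, -0.0364, 0.0589], 0.71)]
side mallet [([0.3686, -0.2912, 0.0007], 0.96), ([0.5971, -0.3403, -0.0025], 0.88), ([0.5808, 0.035, 0.0372], 0.43)]
 end 0.1 267 [0.0554 0.0565 0.0574]
 end -0.055 106 [0.0504 0.056  0.0594]
```

Request:
send_rows:
  deltas: "0 0 0.002 0; 0 0 0.004 0; 0 0 0.005 0; 0 0 0.005 0; 0 0 0.005 0"

```text
t: 8.35
eef_pos: [0.578, -0.0379, 0.1506]
tool_rot: [0.0, 0.987, 0.162, 0.0]
contact_force: [-3.2, -1.3, 11.6]
gripper_width: 0.278
grasp_force: 80.4
```

Request:
send_rows:
  deltas: "0 0 -0.03 0; 0 0 -0.07 0; 0 0 -0.075 0; 0 0 -0.075 0; 0 0 -0.075 0"

```text
t: 8.85
eef_pos: [0.5766, -0.0375, 0.2227]
tool_rot: [-0.0, 0.987, 0.163, -0.001]
contact_force: [0.1, -0.4, -3.0]
gripper_width: 0.275
grasp_force: 79.3
```

```bash
python3 e.py
```

```text
8.85 [ 0.5766 -0.0375  0.2227] [ 0.1 -0.4 -3. ]
scene end_a [([0.5765, -0.0369, 0.0569], 0.96), ([0.5834, 0.1121, 0.0506], 0.8)]
scene mallet [([0.3726, -0.29, -0.0024], 0.86), ([0.5961, -0.3432, -0.0015], 0.77), ([0.5776, -0.0379, 0.1259], 0.7)]
 end 0.1 300 [0.0524 0.0536 0.0545]
 end -0.055 369 [0.053  0.0544 0.0555]
side end_a [([0.5848, 0.1128, 0.0552], 0.96), ([0.5777, -0.0379, 0.056], 0.58)]
side mallet [([0.3721, -0.2901, -0.0006], 0.97), ([0.5993, -0.3398, 0.0017], 0.83), ([0.5747, -0.0387, 0.1268], 0.56)]
 end 0.1 263 [0.0545 0.0555 0.0562]
 end -0.055 438 [0.0555 0.0565 0.0572]
```

Both ends now read about 55 mm, so the bar is home. Taking the mallet to a clear spot around (0.53, -0.20).

Request:
send_rows:
  deltas: "-0.028 0.039 0 0; -0.055 0.078 0 0; -0.082 0.117 0 0; -0.098 0.139 0 0; -0.098 0.139 0.03 0"

```text
t: 9.75
eef_pos: [0.5303, -0.2078, 0.1976]
tool_rot: [0.003, 0.987, 0.158, 0.003]
contact_force: [2.0, 1.1, -2.9]
gripper_width: 0.278
grasp_force: 79.5
```

Request:
send_rows:
  deltas: "0 0 0.04 0; 0 0 0.07 0; 0 0 0.085 0; 0 0 0.09 0; 0 0 0.092 0"

```text
t: 10.25
eef_pos: [0.5296, -0.2007, 0.1021]
tool_rot: [-0.0, 0.987, 0.163, -0.0]
contact_force: [0.3, -0.7, -1.7]
gripper_width: 0.279
grasp_force: 79.4
```

Request:
send_rows:
  deltas: "0 0 0.001 0; 0 0 0.002 0; 0 0 0.003 0; 0 0 0.003 0; 0 0 0.003 0"

```text
t: 10.75
eef_pos: [0.5296, -0.2007, 0.0996]
tool_rot: [0.0, 0.987, 0.163, 0.0]
contact_force: [0.1, 0.2, -2.6]
gripper_width: 0.277
grasp_force: 79.4
```

Request:
send_rows:
  deltas: "0 0 0.001 0; 0 0 0.002 0; 0 0 0.003 0; 0 0 0.004 0; 0 0 0.004 0"

```text
t: 11.25
eef_pos: [0.5295, -0.2006, 0.0956]
tool_rot: [0.0, 0.987, 0.163, -0.0]
contact_force: [-1.7, 0.4, 2.6]
gripper_width: 0.282
grasp_force: 79.8
```

On the bench (about 5 N of support). Opening and backing straight up.

Request:
send_rows:
  deltas: "0 0 0 0; 0 0 0 0; 0 0 0 0; 0 0 0 0; 0 0 0 0"
  claw: 1

```text
t: 11.75
eef_pos: [0.5295, -0.2007, 0.0953]
tool_rot: [0.0, 0.987, 0.163, 0.0]
contact_force: [0.1, -0.2, -0.1]
gripper_width: 0.998
grasp_force: 0.0
```

Request:
send_rows:
  deltas: "0 0 0 0; 0 0 0 0; 0 0 -0.03 0; 0 0 -0.07 0; 0 0 -0.11 0"

```text
t: 12.25
eef_pos: [0.529, -0.2005, 0.2062]
tool_rot: [-0.0, 0.987, 0.163, -0.001]
contact_force: [0.7, -0.9, 0.4]
gripper_width: 1.0
grasp_force: 0.0
```

Request:
send_rows:
  deltas: "0 0 -0.03 0; 0 0 -0.05 0; 0 0 -0.05 0; 0 0 -0.05 0; 0 0 -0.05 0"

```text
t: 12.75
eef_pos: [0.5286, -0.2005, 0.2539]
tool_rot: [-0.0, 0.987, 0.163, -0.001]
contact_force: [-0.6, 0.1, -0.2]
gripper_width: 0.998
grasp_force: 0.0
```

```bash
python3 e.py; cp pics/x_scene_12.75.png pics/f.png || ls -t pics | head -3
```

```text
12.75 [ 0.5286 -0.2005  0.2539] [-0.6  0.1 -0.2]
scene end_a [([0.5745, -0.0387, 0.0521], 0.91), ([0.5806, 0.112, 0.054], 0.57)]
scene mallet [([0.5949, -0.3416, -0.0037], 0.92), ([0.5315, -0.1993, -0.0047], 0.69), ([0.3736, -0.2915, -0.0027], 0.68), ([0.5776, -0.034, 0.0566], 0.47)]
 end 0.1 299 [0.0522 0.0536 0.0545]
 end -0.055 357 [0.0532 0.0547 0.0556]
side end_a [([0.5863, 0.1133, 0.0507], 0.97), ([0.5783, -0.0365, 0.058], 0.87)]
side mallet [([0.5981, -0.3366, 0.0005], 0.76), ([0.5272, -0.1958, 0.0004], 0.75), ([0.3659, -0.292, -0.0038], 0.62)]
 end 0.1 252 [0.0545 0.0556 0.0564]
 end -0.055 441 [0.0553 0.0563 0.0573]
```

View pics/f.png

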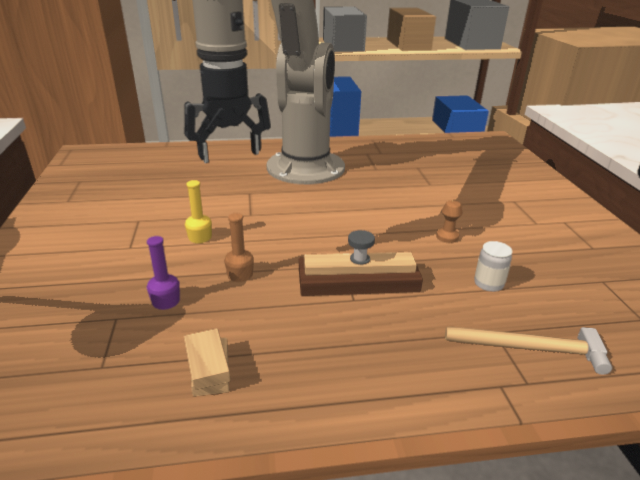

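The bar lies flat on the base (360,272), and the mallet stands upright and clear of the press at (238,250), with the gripper free above it. Handing in.

```bash
python3 -c "
from station import bot
print(bot.hand_in())"
```

```text
the job is handed in; nothing more can be done
None
```

I handed the job in (no verdict came back) with both bar ends at about 55 mm, flat on the base, and the mallet standing upright about 0.24 m from the column; I tapped only end_b, because end_a slid down with it and never stood higher.

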